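# Tip the mortar prism into the measuring bed and butt it against the stop

## Task

In the measuring bed a mortar prism stands on end: push it over towards the steel stop so that it lies flat in the bed with its red face up, and then push it along the bed until its end sits squarely against the stop. Only push with the fingertips: never lift the prism off the bed, and leave the other things on the bench where they are.

Things in the scene. Friction and masses are not known exactly. Their poses are not given: they have to be found in the camera images.
- bed: Fixed aluminium bed 290 x 124 mm. Origin: centre of its underside, on the bench; x runs along the bed to the stop, z up. Its flat black rubber floor is 13 mm above the bench, from x = -145 (open end) to +90 mm. Two blue side guides 90 mm apart stand 15 mm above the floor. The stop, a steel block 90 mm wide, rises 42 mm above the floor; the dial gauge behind it tops out at 105 mm above the bench.
- bed_stop (a point): Centre point of the face of the stop that looks along the bed to the prism, 25 mm above the bed's floor (38 mm above the bench). Axes as the bed's.
- prism: Loose grey mortar prism 50 x 50 x 110 mm, 0.45 to 0.8 kg, on end on the bed's floor. Origin: centre of its foot face; z runs up its length from foot to head; x points within 5 degrees along the bed to the stop, 180 to 210 mm off. Its red face is at x = -25 mm. Pushed there near the top it tips about the foot edge at x = +25 mm, and past 25 degrees falls by itself; lying, it is 50 mm high.
- prism_center (a point): Centre of the prism, half-way along its 110 mm. Axes as the prism's. After the fall the head ends 40 to 80 mm short of the stop. Sliding the lying prism along the bed takes about 3 to 10 N.
- prism_head (a point): Centre of the prism's head face (the 50 x 50 mm end that is on top at the start). Axes as the prism's.
- prism_toe (a point): Middle of the prism's foot edge nearest the stop, over which it tips; it stays down on the bed's floor throughout. Axes as the prism's.
- spare: Bystander: a like prism, 50 x 50 x 110 mm with a blue field, standing on the bench beside the bed. Origin: centre of its underside. Leave alone.
- jug: Bystander: bright green plastic mug-shaped measuring jug, 90 mm across, 92 mm high, handle at its +y side. Origin: centre of its underside. Leave alone.
- puck: Bystander: dark steel pull-off disc, 50 mm across, 22 mm high, lying on the bench on the other side of the bed. Origin: centre of its underside. Leave alone.
- scraper: Bystander: wooden-handled scraper about 200 mm long lying on the bench beyond the stop. Leave alone.

How it is judged:
By the outcome, as a careful person would: the job done as asked, in the order asked, and still so for the second after the job is handed in, with the robot touching nothing.
It also fails if it takes over 43 s, if anything falls off the work surface, if the arm or the gripper's body presses on something with over 40 N, if the wrist force passes 120 N, or if a joint passes its speed limit or range.

## Robot

A 7-joint arm with a two-finger parallel gripper is mounted at the origin on the work surface. World frame = base frame: x ahead of the robot, y to its left, z up, the work surface at z = 0. Lengths are in m, angles in rad, forces in N, time in s.
With the tool pointing down it reaches from about 0.4 to 0.9 m from the base axis. Payload 5.6 kg.
Tool frame: the origin (TCP) lies midway between the tips of the shut fingers; the grasp point (between the pads) lies 19 mm behind it (r.grip_point_offset is the distance from the TCP to the grasp point, in m); z points along the fingers, y is the line along which they close (so a half turn about z gives the same grasp; the last joint's range is limited). The gripper opens to 92 mm and grips with 3 to 60 N. Pads are 20 mm wide; open, the fingers measure 128 mm over their backs; the gripper's body (75 mm by 189 mm) begins 69 mm behind the grasp point.
Start: joints at [1.127, 0.468, -0.012, 1.603, 0.006, 1.071, -0.056], TCP at [0.254, -0.599, 0.215] pointing down, gripper open.
Joint ranges: [-2.53, 2.53], [-0.31, 2.02], [-1.57, 1.55], [0.28, 2.44], [-1.29, 4.43], [0.15, 1.84], [-2.92, 2.92]. Speed limits (rad/s): [2.57, 2.57, 3.14, 3.14, 3.14, 3.14, 3.14].

## Interface

Orientations are given as a unit quaternion [x, y, z, w].
In Python, from plant import r gives the robot as it stands.
- The arm moves only by the shell command python3 -m handwheel 'ROWS' [FORCE]. ROWS is JSON, a list of rows, each a list of 3 entries, a list of its own where there are three numbers: the shift along the tool's x, y, z in cm, then the turn, a rotation vector about the tool's x, y, z in rad, then the finger opening in cm, from 0 to 9.19. A call has 1 to 12 rows; each row shifts and turns the commanded pose from where the row before left it, along the tool's axes as they then stand; what a row does not reach is not made up. A row lasts 1/12 s, in which the tool goes at most 41.7 mm and 7.16 degrees, less where a joint would pass 70% of its speed; a pose out of reach is approached as far as the arm can. A call with a gripper value outside its range is refused whole. The fingers move at their own pace and stop on an object; FORCE is the grip in N (left out, the last holds). Time passes only in rows, so rows that do not move let the fingers close. It gives the time, the measured TCP pose, the force, the opening and the grip force at its end, in the units of the state.
- r.observe(): the state, without advancing time (a new reading comes with each control period).
- r.capture(name): name is "side" or "top" or "wrist"; returns a dict with "frame" (420x560x3 uint8, red, green, blue), "depth" (420x560 float32, m along the optical axis (not along the pixel's ray), 0 where there is no reading), "camera_matrix" (3x3 intrinsics, pixels), "dist" ([k1, k2, p1, p2, k3] as OpenCV has them; the pictures are not rectified), "xyz" and "rotation" of the camera in the world; the wrist camera has in their place "T_tool_cam" (4x4, takes a point from camera to tool coordinates, whose origin is the TCP and whose axes are the flange's). Camera axes: x right, y down, z forward; pixel columns grow to the right and rows downward; lengths in m; the calibration is good to about 2 mm. A picture is of the moment at which its call begins: read the wrist's pose just before it.
- r.job_done(): hands the job in; it is judged then, once.
The state is a dict: "clock": time; "q": joint angles; "joint_vel": joint speeds; "joint_torque": joint torques, N m; "tcp_pos": TCP position; "orientation": TCP orientation; "wrist_force": force on the tool from outside, world axes, zero at the start; "torque": the same for the moment, N m; "width": finger opening in m; "gripper_force": force on a finger pad.
Only numpy, scipy, OpenCV 4.12 (cv2) and the standard library are available. Lean on these libraries where they do the work, as an engineer would, in place of code of your own. Each camera call takes 0.05 s, during which the arm holds its last target. There are 200 camera calls.

## Working session

There is one attempt and no reset: what is moved stays moved. The work goes in short steps, Python scripts to look and compute and a shell command to move; the robot and the scene stay as the last step left them, time stands still between calls to the robot, and variables do not carry over. Pictures are saved under pics/ and viewed, at most 10 in all, crops included, and the job is handed in when it is done.

```bash
mkdir -p pics; cat > h.py <<'E'
import numpy as np, cv2, pickle
from plant import r
def cap(n,f):
    c=r.capture(n); cv2.imwrite(f'pics/{f}.png',c['frame'][:,:,::-1]); pickle.dump(c,open(f'pics/{f}.pkl','wb')); return c
def world(c,u,v,d=None,z=None):
    p=cv2.undistortPoints(np.array([[[u,v]]],float),c['camera_matrix'],c['dist'])[0,0]
    R=np.array(c['rotation']); 
    if R.shape!=(3,3):
        from scipy.spatial.transform import Rotation as Q; R=Q.from_quat(R).as_matrix()
    ray=R@np.array([p[0],p[1],1.]); o=np.array(c['xyz'])
    if z is not None: d=(z-o[2])/ray[2]
    elif d is None: d=np.median(c['depth'][int(v)-1:int(v)+2,int(u)-1:int(u)+2])
    return o+d*ray
E
python3 - <<'E'
from h import *
a=cap('top','top0'); b=cap('side','side0')
print(a['xyz'],a['rotation'],b['xyz'],b['rotation'])
print(r.observe())
E
```

```text
[0.52896678 0.01496975 0.88931344] [ 0.7117628  -0.70052057  0.03033211 -0.04176862] [0.24386951 0.44066561 0.72794305] [-0.32120413  0.88110087 -0.32452042  0.12318953]
{'clock': 0.1, 'q': array([ 1.12697101,  0.46829762, -0.01160673,  1.60351262,  0.00597606,
        1.07137524, -0.05630713]), 'joint_vel': array([ 1.81588219e-04, -1.18945582e-03, -1.67649598e-03, -2.27133846e-03,
        6.04120946e-04, -7.11748377e-04,  6.77768723e-05]), 'joint_torque': array([ 1.18075171e-03, -5.21642125e+01, -1.21652149e-02, -2.44365227e+01,
       -5.67145273e-02,  1.41303983e-02,  8.16317765e-05]), 'tcp_pos': array([ 0.25336391, -0.59803308,  0.21373789]), 'orientation': array([ 9.79992144e-01,  1.99034649e-01, -1.99172774e-04, -7.53204703e-04]), 'wrist_force': array([ 0.93537202, -0.26778796,  0.22585021]), 'torque': array([0.05222452, 0.02455919, 0.00063619]), 'gripper_force': 0.0, 'width': 0.09178437543152168}
```

View pics/top0.png

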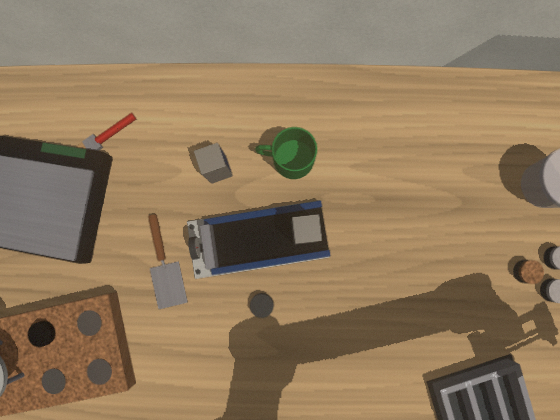

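View pics/side0.png

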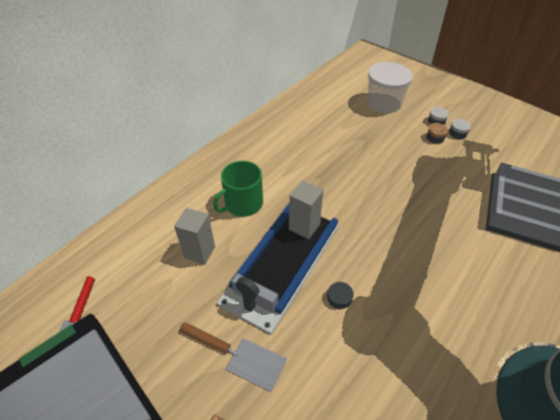

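The top view shows the bed from the stop at about (207,245) to the open end at (325,228). The prism's head is at about (307,229), the spare at (211,160), the jug at (293,150) and the puck at (261,304). The side view agrees. I'll enlarge the bed.

```bash
python3 - <<'E'
from h import *
c=pickle.load(open('pics/top0.pkl','rb'))
im=c['frame'][190:290,180:340,::-1]
cv2.imwrite('pics/crop0.png',cv2.resize(im,None,fx=5,fy=5,interpolation=cv2.INTER_CUBIC))
for n,u,v in [('head',307,229),('floor',260,236),('stop',208,246),('spare',209,160),('puck',261,304),('bench',300,340)]: print(n,world(c,u,v).round(4))
E
```

```text
head [ 0.57   -0.0226  0.1226]
floor [0.5595 0.0712 0.0125]
stop [0.5361 0.1732 0.0537]
spare [0.7003 0.1664 0.11  ]
puck [0.4187 0.0657 0.0209]
bench [ 0.3423 -0.0167 -0.0011]
```

View pics/crop0.png

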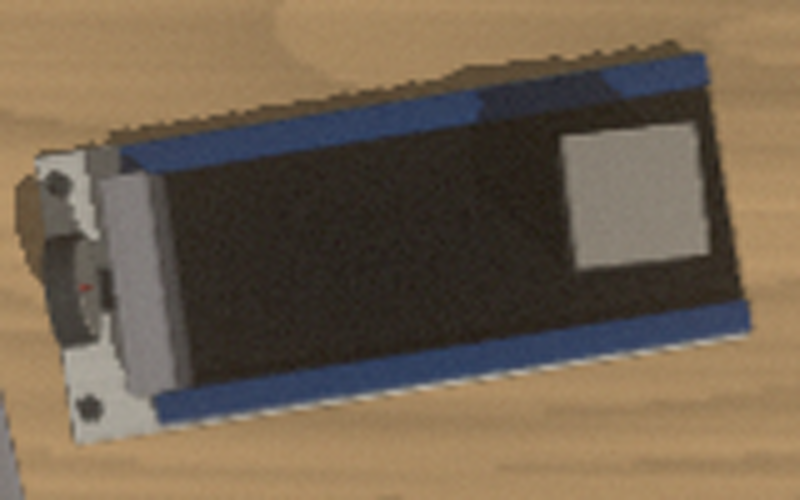

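The crop shows the head's corners at about (562,136), (697,123), (711,255) and (577,269). The foot of the stop's face runs from (167,175) to (192,385), and the open floor end from (708,88) to (748,300).

```bash
cat >> h.py <<'E'
def cw(c,x,y,z,s=5,u0=180,v0=190): return world(c,u0+(x+.5)/s-.5,v0+(y+.5)/s-.5,z=z)
E
python3 - <<'E'
from h import *
c=pickle.load(open('pics/top0.pkl','rb'))
P=[cw(c,x,y,.123) for x,y in [(562,136),(697,123),(711,255),(577,269)]]
print('head',np.round(P,4).tolist(),[np.linalg.norm(P[i]-P[i-1]).round(4) for i in range(4)],np.mean(P,0))
ang=lambda a,b:np.degrees(np.arctan2(*(a-b)[[1,0]]))
print('yaw',ang(P[0],P[1]),ang(P[3],P[2]), 'perp',ang(P[1],P[2])+90,ang(P[0],P[3])+90)
S=[cw(c,167,175,.013),cw(c,192,385,.013)]; T=[cw(c,150,175,.055),cw(c,178,390,.055)]
print('stop',S,T,ang(S[0],S[1])+90,ang(T[0],T[1])+90)
G=[cw(c,708,88,.013),cw(c,165,172,.013),cw(c,748,300,.028),cw(c,190,384,.028)]
print('guides',np.round(G,4).tolist(),ang(G[1],G[0]),ang(G[3],G[2]))
o=r.observe();from scipy.spatial.transform import Rotation as Q
print(Q.from_quat(o['orientation']).as_matrix().round(3))
E
```

```text
head [[0.5921, 0.0055, 0.123], [0.5977, -0.0445, 0.123], [0.549, -0.05, 0.123], [0.5431, -0.0007, 0.123]] [np.float64(0.0495), np.float64(0.0503), np.float64(0.0491), np.float64(0.0497)] [ 0.57048789 -0.02243547  0.123     ]
yaw 96.39173281861065 96.84119583628056 perp 96.47994340184785 97.21405346522705
stop [array([0.58195687, 0.1717425 , 0.013     ]), array([0.49355117, 0.15839405, 0.013     ])] [array([0.57930138, 0.17115822, 0.055     ]), array([0.49314028, 0.15710926, 0.055     ])] 98.58627384774186 99.26084172856226
guides [[0.6226, -0.0576, 0.013], [0.5832, 0.1726, 0.013], [0.5331, -0.0735, 0.028], [0.4946, 0.1568, 0.028]] 99.7104373443572 99.5065425855192
[[ 0.921  0.39  -0.001]
 [ 0.39  -0.921  0.001]
 [-0.    -0.002 -1.   ]]
```

```bash
cat >> h.py <<'E'
from scipy.spatial.transform import Rotation as Q
def togo(target,yaw):
    """tool-axes shift (cm), turn about tool z (rad) to have tip at target, pointing down, tool x at yaw deg"""
    o=r.observe(); R=Q.from_quat(o['orientation'])
    y=np.radians(yaw); x=np.array([np.cos(y),np.sin(y),0]); z=np.array([0,0,-1.]); D=Q.from_matrix(np.c_[x,np.cross(z,x),z])
    print('t',o['clock'],'tcp',o['tcp_pos'].round(4),'F',o['wrist_force'].round(1),'w',round(o['width'],4))
    print('shift cm',(R.inv().apply(np.array(target)-o['tcp_pos'])*100).round(2),'turn',(R.inv()*D).as_rotvec().round(3))
E
python3 -m handwheel '[[[2.5,-1.72,0],[0,0,0],1],[[2.5,-1.72,0],[0,0,0],1],[[2.5,-1.72,0],[0,0,0],1],[[2.5,-1.72,0],[0,0,0],1],[[2.5,-1.72,0],[0,0,0],1],[[2.5,-1.72,0],[0,0,0],1],[[2.5,-1.72,0],[0,0,0],1],[[2.5,-1.72,0],[0,0,0],1],[[2.5,-1.72,0],[0,0,0],1],[[2.5,-1.72,0],[0,0,0],1],[[2.5,-1.72,0],[0,0,0],1],[[2.5,-1.72,0],[0,0,0],1]]' && python3 -m handwheel '[[[0,0,0],[0,0,-0.1],1],[[0,0,0],[0,0,-0.1],1],[[0,0,0],[0,0,-0.1],1],[[0,0,0],[0,0,-0.1],1],[[0,0,0],[0,0,-0.1],1],[[0,0,0],[0,0,-0.1],1],[[0,0,0],[0,0,-0.1],1],[[0,0,0],[0,0,-0.1],1],[[0,0,0],[0,0,-0.1],1],[[0,0,0],[0,0,-0.1],1],[[0,0,0],[0,0,-0.1],1],[[0,0,0],[0,0,-0.1],1]]'; python3 -c "
from h import *
togo([.578,-.087,.18],96.7)"
```

```text
clock: 1.1
tcp_pos: [0.4496, -0.29, 0.2143]
orientation: [0.98, 0.199, -0.0, -0.0]
wrist_force: [0.6, -0.5, -0.7]
width: 0.0139
gripper_force: 0.0
clock: 2.1
tcp_pos: [0.449, -0.2913, 0.2142]
orientation: [0.695, 0.719, -0.0, -0.0]
wrist_force: [0.4, -0.5, -0.2]
width: 0.01
gripper_force: 0.0
t 2.1 tcp [ 0.449  -0.2913  0.2142] F [ 0.4 -0.5 -0.2] w 0.01
shift cm [19.96 13.61  3.42] turn [-0.001 -0.    -0.082]
```

```bash
python3 -m handwheel '[[[0,0,0],[0,0,-0.082],1],[[2.35,1.9,0.43],[0,0,0],1],[[2.35,1.9,0.43],[0,0,0],1],[[2.35,1.9,0.43],[0,0,0],1],[[2.35,1.9,0.43],[0,0,0],1],[[2.35,1.9,0.43],[0,0,0],1],[[2.35,1.9,0.43],[0,0,0],1],[[2.35,1.9,0.43],[0,0,0],1],[[2.35,1.9,0.43],[0,0,0],1],[[0,0,2.4],[0,0,0],1],[[0,0,2.4],[0,0,0],1],[[0,0,2.4],[0,0,0],1]]' && python3 -m handwheel '[[[0,0,0],[0,0,0],1]]';  python3 - <<'E'
from h import *
togo([.5752,-.0625,.108],96.7)
c=cap('side','side1');cv2.imwrite('pics/s1.png',cv2.resize(c['frame'][100:340,180:400,::-1],None,fx=2.4,fy=2.4))
E
```

```text
clock: 3.1
tcp_pos: [0.5795, -0.0869, 0.1071]
orientation: [0.666, 0.746, 0.0, 0.0]
wrist_force: [0.0, -0.3, -0.3]
width: 0.0096
gripper_force: 0.0
clock: 3.18
tcp_pos: [0.5757, -0.0873, 0.1034]
orientation: [0.666, 0.746, -0.003, -0.004]
wrist_force: [-1.6, 0.2, -0.4]
width: 0.0104
gripper_force: 0.0
t 3.1833 tcp [ 0.5757 -0.0873  0.1034] F [-1.6  0.2 -0.4] w 0.0104
shift cm [ 2.47  0.22 -0.46] turn [-0.009 -0.002 -0.005]
```

View pics/s1.png

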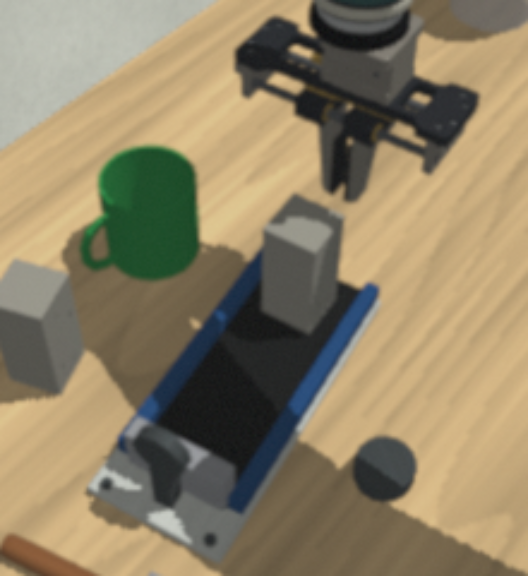

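The picture shows the shut fingers, tips at about (345,195), in line behind the prism near its head with nothing touched. I'll push slowly.

```bash
python3 -m handwheel '[[[0.5,0.1,-0.1],[0,0,0],1],[[0.5,0.1,-0.1],[0,0,0],1],[[0.5,0,0],[0,0,0],1],[[0.5,0,0],[0,0,0],1],[[0.4,0,0],[0,0,0],1],[[0.3,0,0],[0,0,0],1],[[0.3,0,0],[0,0,0],1]]'; python3 -m handwheel '[[[0.3,0,0],[0,0,0],1],[[0.3,0,0],[0,0,0],1],[[0.3,0,0],[0,0,0],1],[[0.3,0,0],[0,0,0],1]]';python3 -m handwheel '[[[0.3,0,0],[0,0,0],1],[[0.3,0,0],[0,0,0],1],[[0.3,0,0],[0,0,0],1],[[0.3,0,0],[0,0,0],1]]'; python3 - <<'E'
from h import *
togo([.5752,-.0625,.108],96.7)
c=cap('side','side2');cv2.imwrite('pics/s2.png',cv2.resize(c['frame'][100:340,180:400,::-1],None,fx=2.4,fy=2.4))
E
```

```text
clock: 3.82
tcp_pos: [0.578, -0.0572, 0.1105]
orientation: [0.666, 0.746, 0.0, 0.0]
wrist_force: [-0.8, -0.4, -0.2]
width: 0.01
gripper_force: 0.0
clock: 4.15
tcp_pos: [0.5769, -0.0462, 0.1104]
orientation: [0.667, 0.745, -0.0, 0.0]
wrist_force: [0.1, -1.8, 1.2]
width: 0.0094
gripper_force: 1.2
clock: 4.48
tcp_pos: [0.5752, -0.0332, 0.1101]
orientation: [0.666, 0.746, 0.0, -0.0]
wrist_force: [0.2, -0.9, 1.8]
width: 0.0097
gripper_force: 0.8
t 4.4833 tcp [ 0.5752 -0.0332  0.1101] F [ 0.2 -0.9  1.8] w 0.0097
shift cm [-2.91 -0.33  0.21] turn [-0.    -0.    -0.005]
```

View pics/s2.png

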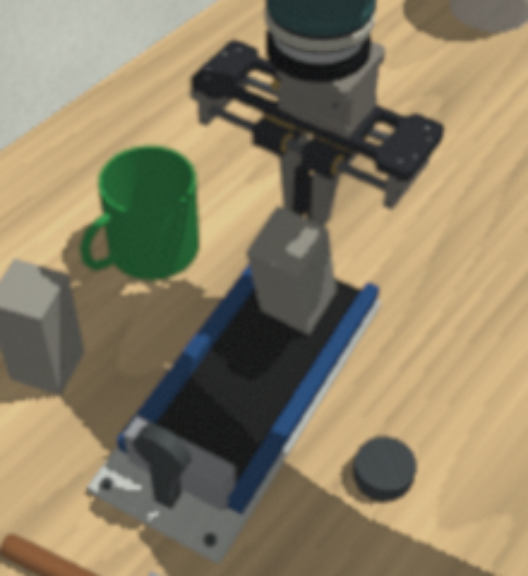

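The prism is tipping towards the stop, its head at about (285,235), and the toe has stayed put. I'll carry on until it falls.

```bash
python3 -m handwheel '[[[0.3,0,0],[0,0,0],1],[[0.3,0,0],[0,0,0],1],[[0.3,0,0],[0,0,0],1],[[0.3,0,0],[0,0,0],1],[[0.3,0,0],[0,0,0],1]]'; python3 -m handwheel '[[[0.3,0,0],[0,0,0],1],[[0.3,0,0],[0,0,0],1],[[0.3,0,0],[0,0,0],1],[[0.3,0,0],[0,0,0],1],[[0.3,0,0],[0,0,0],1]]';python3 -m handwheel '[[[0.0,0,0],[0,0,0],1],[[0,0,0],[0,0,0],1],[[0,0,0],[0,0,0],1],[[0,0,0],[0,0,0],1]]'; python3 - <<'E'
from h import *
c=cap('top','top3');cv2.imwrite('pics/t3.png',cv2.resize(c['frame'][190:290,180:340,::-1],None,fx=5,fy=5,interpolation=cv2.INTER_CUBIC))
E
```

```text
clock: 4.95
tcp_pos: [0.5734, -0.0182, 0.11]
orientation: [0.666, 0.746, -0.0, -0.0]
wrist_force: [1.3, -0.4, -0.3]
width: 0.0098
gripper_force: 0.1
clock: 5.37
tcp_pos: [0.5719, -0.0036, 0.1101]
orientation: [0.666, 0.746, -0.0, -0.0]
wrist_force: [-0.3, -0.4, 0.3]
width: 0.0101
gripper_force: 0.0
clock: 5.7
tcp_pos: [0.572, -0.0042, 0.1101]
orientation: [0.667, 0.745, -0.0, 0.0]
wrist_force: [0.5, 0.5, 0.0]
width: 0.0096
gripper_force: 0.0
```

View pics/t3.png

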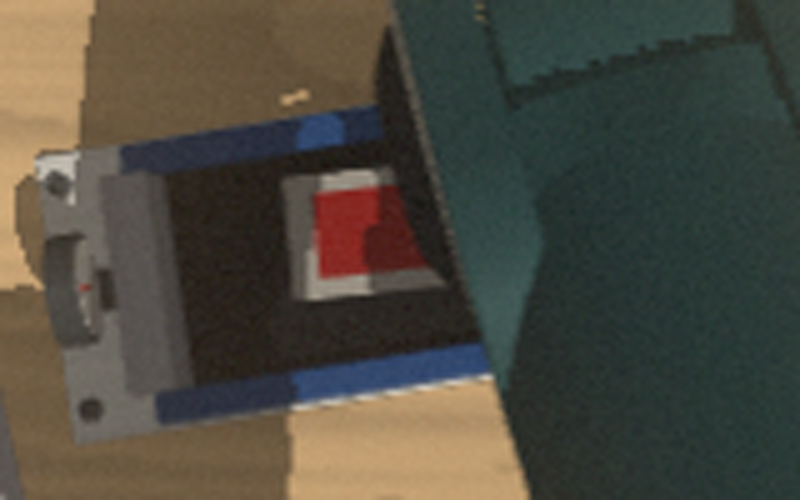

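The prism lies flat with its red face up. Its head edge runs from about (283,178) to (300,298), short of the stop's foot.

```bash
python3 -m handwheel '[[[-1.5,0,0],[0,0,0],1],[[-1.5,0,0],[0,0,0],1],[[-1.5,0,0],[0,0,0],1],[[-1.5,0,0],[0,0,0],1],[[0,0,0],[0,0,0],1]]'; python3 - <<'E'
from h import *
c=pickle.load(open('pics/top3.pkl','rb'))
P=[cw(c,283,178,.063),cw(c,300,298,.063)];print(P)
d=P[0]-P[1];yaw=np.degrees(np.arctan2(d[1],d[0]))+90
e=[cw(c,283,178,.063),cw(c,395,168,.063)];print('yaw',yaw,np.degrees(np.arctan2(*(e[0]-e[1])[[1,0]])))
u=np.array([np.cos(np.radians(97)),np.sin(np.radians(97)),0]);m=np.mean(P,0);f=m-.11*u
ub=np.array([-.1668,.986,0]);S=np.array([.5378,.1646,.063])
print('head',m,'foot',f,'gap',(S-m)@ub,'tcp final',S-ub*.12)
togo([*(f-u*.03)[:2],.032],99.5)
E
```

```text
clock: 6.17
tcp_pos: [0.5788, -0.0676, 0.11]
orientation: [0.668, 0.744, -0.001, 0.001]
wrist_force: [0.4, 0.2, -0.0]
width: 0.0101
gripper_force: 0.0
[array([0.57850279, 0.11608006, 0.063     ]), array([0.53080849, 0.10803199, 0.063     ])]
yaw 99.57801273626589 96.02860760925813
head [0.55465564 0.11205602 0.063     ] foot [0.56806127 0.00287595 0.063     ] gap 0.054619881454410615 tcp final [0.557816 0.04628  0.063   ]
t 6.1667 tcp [ 0.5788 -0.0676  0.11  ] F [ 0.4  0.2 -0. ] w 0.0101
shift cm [ 4.14 -0.27  7.79] turn [-0.     0.002 -0.059]
```

```bash
python3 -m handwheel '[[[0.5,-0.2,2],[0,0,-0.05],1],[[0.5,0,2],[0,0,0],1],[[0,0,2],[0,0,0],1],[[0,0,1.8],[0,0,0],1],[[0.5,0,0],[0,0,0],1],[[0.5,0,0],[0,0,0],1],[[0.5,0,0],[0,0,0],1],[[0.5,0,0],[0,0,0],1],[[0,0,0],[0,0,0],1]]'; python3 - <<'E'
from h import *
togo([.5697,-.007,.032],99.5)
c=cap('top','top4');cv2.imwrite('pics/t4.png',cv2.resize(c['frame'][190:290,180:340,::-1],None,fx=5,fy=5,interpolation=cv2.INTER_CUBIC))
c=cap('side','side4');cv2.imwrite('pics/s4.png',cv2.resize(c['frame'][100:340,180:400,::-1],None,fx=2.4,fy=2.4))
E
```

```text
clock: 6.92
tcp_pos: [0.5727, -0.0321, 0.0335]
orientation: [0.647, 0.763, 0.001, 0.001]
wrist_force: [0.1, -0.3, 0.3]
width: 0.0099
gripper_force: 0.0
t 6.9167 tcp [ 0.5727 -0.0321  0.0335] F [ 0.1 -0.3  0.3] w 0.0099
shift cm [2.53 0.11 0.15] turn [ 0.002 -0.    -0.002]
```

View pics/s4.png

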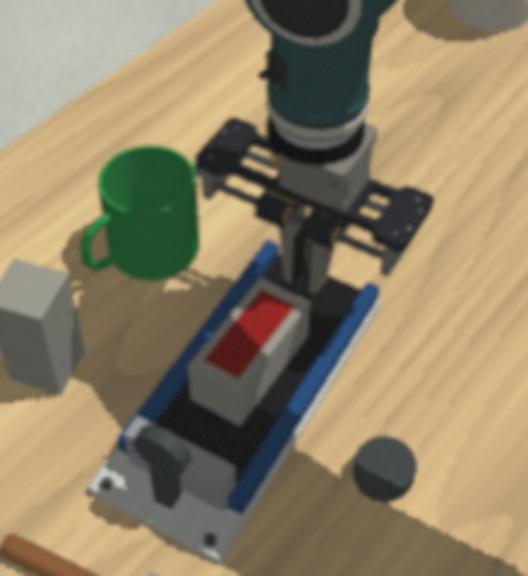

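The picture shows the prism flat, with the fingers behind its foot at about (305,275) and clear of the guides. Now I'll slide it along.

```bash
python3 -m handwheel '[[[0.4,0.02,0],[0,0,0],1],[[0.4,0.02,0],[0,0,0],1],[[0.4,0.02,0],[0,0,0],1],[[0.3,0.02,0],[0,0,0],1],[[0.3,0,0],[0,0,0],1],[[0.3,0,0],[0,0,0],1],[[0.3,0,0],[0,0,0],1],[[0.3,0,0],[0,0,0],1],[[0.3,0,0],[0,0,0],1],[[0.3,0,0],[0,0,0],1]]'; python3 -m handwheel '[[[0.3,0,0],[0,0,0],1],[[0.3,0,0],[0,0,0],1],[[0.3,0,0],[0,0,0],1],[[0.3,0,0],[0,0,0],1],[[0.3,0,0],[0,0,0],1],[[0.3,0,0],[0,0,0],1],[[0.3,0,0],[0,0,0],1],[[0.3,0,0],[0,0,0],1],[[0.3,0,0],[0,0,0],1]]'; python3 -m handwheel '[[[0.2,0,0],[0,0,0],1],[[0.2,0,0],[0,0,0],1],[[0.2,0,0],[0,0,0],1],[[0.2,0,0],[0,0,0],1],[[0,0,0],[0,0,0],1]]'; python3 - <<'E'
from h import *
togo([.5578,.0463,.032],99.5)
c=cap('top','top5');cv2.imwrite('pics/t5.png',cv2.resize(c['frame'][190:290,180:340,::-1],None,fx=5,fy=5,interpolation=cv2.INTER_CUBIC))
E
```

```text
clock: 7.85
tcp_pos: [0.5678, -0.0024, 0.0322]
orientation: [0.648, 0.762, -0.0, 0.001]
wrist_force: [2.2, -4.1, -1.4]
width: 0.0101
gripper_force: 1.7
clock: 8.6
tcp_pos: [0.5631, 0.0254, 0.0322]
orientation: [0.648, 0.762, -0.0, -0.0]
wrist_force: [0.5, -3.8, 0.1]
width: 0.0101
gripper_force: 2.0
clock: 9.02
tcp_pos: [0.5617, 0.0338, 0.0321]
orientation: [0.647, 0.762, 0.0, -0.0]
wrist_force: [-1.3, -3.0, -0.5]
width: 0.01
gripper_force: 1.1
t 9.0167 tcp [0.5617 0.0338 0.0321] F [-1.3 -3.  -0.5] w 0.01
shift cm [ 1.3  -0.18  0.02] turn [-0.    -0.    -0.003]
```

View pics/t5.png

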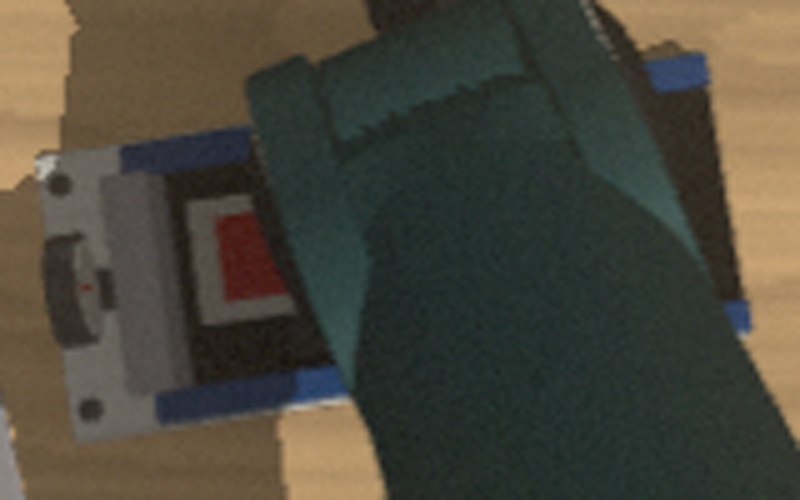

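The head edge, from (188,203) to (205,327), is parallel to the stop and roughly 13–15 mm short. I'll creep on and watch the force.

```bash
python3 -m handwheel '[[[0.2,0,0],[0,0,0],1],[[0.2,0,0],[0,0,0],1],[[0.2,0,0],[0,0,0],1],[[0.2,0,0],[0,0,0],1],[[0.1,0,0],[0,0,0],1],[[0.1,0,0],[0,0,0],1]]'|egrep 'pos|wr'; python3 -m handwheel '[[[0.1,0,0],[0,0,0],1],[[0.1,0,0],[0,0,0],1]]'|egrep 'pos|wr';python3 -m handwheel '[[[0.1,0,0],[0,0,0],1],[[0.1,0,0],[0,0,0],1]]'|egrep 'pos|wr'
```

```text
tcp_pos: [0.5602, 0.0431, 0.0321]
wrist_force: [0.4, -4.7, 0.2]
tcp_pos: [0.5599, 0.0449, 0.0322]
wrist_force: [-0.1, -3.9, -0.1]
tcp_pos: [0.5596, 0.0469, 0.0321]
wrist_force: [0.7, -3.4, 0.3]
```

```bash
python3 -m handwheel '[[[0.1,0,0],[0,0,0],1],[[0.1,0,0],[0,0,0],1]]'|egrep 'pos|wr';python3 -m handwheel '[[[0.1,0,0],[0,0,0],1],[[0.1,0,0],[0,0,0],1]]'|egrep 'pos|wr'; python3 -m handwheel '[[[0.05,0,0],[0,0,0],1],[[0.05,0,0],[0,0,0],1]]'|egrep 'pos|wr'
```

```text
tcp_pos: [0.5594, 0.0483, 0.0321]
wrist_force: [0.7, -7.1, 0.0]
tcp_pos: [0.5595, 0.0484, 0.0322]
wrist_force: [3.1, -10.1, 0.2]
tcp_pos: [0.5597, 0.0485, 0.0322]
wrist_force: [3.2, -11.5, 0.3]
```

The tip has stopped and the force is climbing, so the head is on the stop. I'll press it square, back off, rise clear and check.

```bash
python3 -m handwheel '[[[0.1,0,0],[0,0,0],1],[[0.1,0,0],[0,0,0],1],[[0,0,0],[0,0,0],1],[[0,0,0],[0,0,0],1]]'|egrep 'pos|wr';python3 -m handwheel '[[[-0.2,0,0],[0,0,0],1],[[-0.3,0,0],[0,0,0],1],[[-0.5,0,0],[0,0,0],1],[[-1,0,0],[0,0,0],1],[[-1.5,0,0],[0,0,0],1],[[-1.5,0,-2],[0,0,0],1],[[-2,0,-2.5],[0,0,0],1],[[-3,0,-2.5],[0,0,0],1],[[-3,0,-2],[0,0,0],1],[[-3,0,-2],[0,0,0],1],[[-3,0,-2],[0,0,0],1],[[-3,0,-1],[0,0,0],1]]'|egrep 'pos|wr'; python3 -m handwheel '[[[-3.5,0,0],[0,0,0],1],[[-3.5,0,0],[0,0,0],1],[[-3,0,0],[0,0,0],1],[[-2,0,0],[0,0,0],1],[[0,0,0],[0,0,0],1]]'|egrep 'pos|wr'; python3 - <<'E'
from h import *
c=cap('top','top6');cv2.imwrite('pics/t6.png',cv2.resize(c['frame'][190:290,180:340,::-1],None,fx=5,fy=5,interpolation=cv2.INTER_CUBIC))
E
```

```text
tcp_pos: [0.5601, 0.0487, 0.0323]
wrist_force: [4.3, -14.6, -1.3]
tcp_pos: [0.5952, -0.1644, 0.175]
wrist_force: [1.3, 0.4, 0.8]
tcp_pos: [0.6125, -0.2878, 0.1715]
wrist_force: [-1.0, -0.3, 0.4]
```

View pics/t6.png

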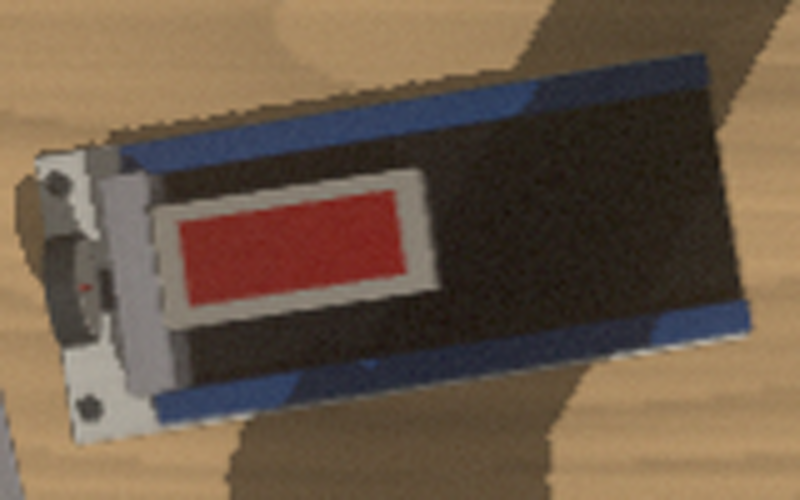

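The prism's head edge, from (155,208) to (168,328), lies flush along the stop. Its sides are parallel to the guides, the red face is up and the arm is clear.

```bash
python3 -c "
from plant import r
print(r.job_done())"
```

```text
the job is handed in; nothing more can be done
None
```

The prism was tipped over towards the stop and slid along the bed; it lies flat, red face up, with its end square against the stop, and the job is handed in with the arm clear.

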